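# Set the valves of a vacuum filtration manifold

### The arm

A 6-joint arm with a two-finger parallel gripper is mounted at the origin on a cart in front of the work surface, level with it; the furniture and walls round the work are solid. World frame = base frame: x ahead of the robot, y to its left, z up, the work surface at z = 0. Lengths are in m, angles in rad, forces in N, time in s.
With the tool pointing down it reaches from about 0.35 to 0.8 m from the base axis. Payload 7.3 kg.
Tool frame: the origin (TCP) lies at the very end of the fingers, on their centre line; the grasp point (between the pads) lies 19 mm behind it (env.tcp_to_grasp is the z of the grasp point in the tool frame, in m); z points along the fingers, y is the line along which they close (so a half turn about z gives the same grasp; the last joint's range is limited). The gripper opens to 85 mm and grips with 20 to 120 N. Pads are 22 mm wide; open, the fingers measure 114 mm over their backs; the gripper's body (76 mm by 85 mm) begins 54 mm behind the grasp point. The pads swing forward as they close: fully open they stand 13 mm farther back than shut.
Start: joints at [-0.146, 0.342, 1.524, -0, 1.275, -0.146], TCP at [0.525, 0, 0.231] pointing down, gripper open.
Joint ranges: [-2.53, 2.53], [-0.77, 2.02], [0.04, 2.7], [-1, 4.14], [0.28, 2.66], [-3.11, 3.11]. Speed limits (rad/s): [2.57, 2.57, 3.14, 3.14, 3.14, 3.14].

### API

Orientations are given as a unit quaternion [w, x, y, z].
In Python, from workcell import readout, imaging, finish_job, env gives the robot as it stands.
- The arm moves only by the tool arm_command, never from a script. Its argument "motion" is a list of rows, each an object with "rot": the turn, a rotation vector about the tool's x, y, z in degrees, a list of three; "translation": the shift along the tool's x, y, z in cm, a list of three; "hand": the closure, from 0 (fully open) to 1 (shut). A call has 1 to 12 rows; each row shifts and turns the commanded pose from where the row before left it, along the tool's axes as they then stand; what a row does not reach is not made up. A row lasts 1/10 s, in which the tool goes at most 50 mm and 8.59 degrees, less where a joint would pass 70% of its speed; a pose out of reach is approached as far as the arm can. A call is refused whole if a number of a shift passes 5 or a number of a turn 8.59, either way. A call with a gripper value outside its range is refused whole. The fingers move at their own pace and stop on an object; "squeeze" is the grip in N (left out, the last holds). Time passes only in rows, so rows that do not move let the fingers close. It gives the time, the measured TCP pose, the force, the opening and the grip force at its end, in the units of the state.
- readout.observe(): the state, without advancing time (a new reading comes with each control period).
- imaging.capture(name): name is "scene" or "side" or "wrist"; returns the picture (400x640x3 uint8, red, green, blue); there is no depth.
- imaging.camera_info(name): a dict with "intrinsics" (3x3 intrinsics, pixels), "R" (3x3) and "t" (3): a world point X has camera coordinates R X + t; the wrist camera has in their place "tool_from_camera" (4x4, takes a point from camera to tool coordinates, whose origin is the TCP and whose axes are the flange's). Camera axes: x right, y down, z forward; pixel columns grow to the right and rows downward; lengths in m; the calibration is good to about 2 mm. A picture is of the moment at which its call begins: read the wrist's pose just before it. camera_info takes no time and is no camera call.
- finish_job(): hands the job in; it is judged then, once.
The state is a dict: "time": time; "q": joint angles; "joint_velocities": joint speeds; "joint_torque": joint torques, N m; "eef_pos": TCP position; "tcp_rot": TCP orientation; "ft_force": force on the tool from outside, world axes, zero at the start; "torque": the same for the moment, N m; "finger_gap": finger opening in m; "finger_force": force on a finger pad.
Only numpy, scipy, OpenCV 4.12 (cv2) and the standard library are available. Lean on these libraries where they do the work, as an engineer would, in place of code of your own. Each camera call takes 0.05 s, during which the arm holds its last target. There are 200 camera calls.

### The job

Get the three-station filtration manifold ready for its vacuum pump, so that it will draw through the filter cup and nowhere else. With a fingertip, push the valve lever of the station that carries the cup round until it is fully open, in line with its pipe; also push shut, square across its pipe, the lever that was left open at a station without a cup. Only push the levers, never pinch them; leave the third lever shut as it is, the cup seated, and the bottles, marker and pipette where they are.

Things in the scene. Friction and masses are not known exactly. Their poses are not given: they have to be found in the camera images.
- header: Fixed steel header tube of the manifold, 23 mm thick, 400 mm long along its own y, centre 45 mm above the bench and 52 mm on the robot's side of the row of stems; at its left end a gauge on a side tube (top 123 mm above the bench, 50 mm behind the row of stems), at its right a hose barb. Origin on the bench under the middle stem; x away from the robot. Three stations stand along it 150 mm apart, in an order that changes.
- station_a: Station a (bare port, valve left open): origin on the bench under the valve's stem. A level pipe 15 mm thick, 45 mm above the bench, runs along its own +x (away from the robot) from the header, 52 mm before the stem, through the ball valve (top 70 mm) to an upright port 115 mm behind the stem, 41 mm across, rim 80 mm above the bench. Alike at all stations.
- lever_a (a joint): Valve lever of station a (bare port, valve left open), rad. 0 = shut: square across the pipe, pointing along the station's -y (to the robot's right). 1.571 = fully open: in line with the pipe, pointing along the station's -x (towards the robot). Opens clockwise seen from above; stops at both ends; friction of about 3 N at the sleeve holds it where left. Starts partly or fully open, 0.9 to 1.57.
- stem_a (a point): On the lever's upright turning axis at station a, 95 mm above the bench, level with the middle of its sleeve; axes are the station's. The lever is a steel strip cranked up to a black sleeve 15 mm wide, 12 mm high, lying 39 to 89 mm from the axis and 89 to 101 mm above the bench, with 30 mm of free air under it over the header.
- grip_a (a point): Middle of the lever's sleeve at station a, 65 mm from the stem axis; turns with the lever.
- station_b: Station b (carries the filter cup): origin on the bench under the valve's stem. A level pipe 15 mm thick, 45 mm above the bench, runs along its own +x (away from the robot) from the header, 52 mm before the stem, through the ball valve (top 70 mm) to an upright port 115 mm behind the stem, 41 mm across, rim 80 mm above the bench. Alike at all stations.
- lever_b (a joint): Valve lever of station b (carries the filter cup), rad. 0 = shut: square across the pipe, pointing along the station's -y (to the robot's right). 1.571 = fully open: in line with the pipe, pointing along the station's -x (towards the robot). Opens clockwise seen from above; stops at both ends; friction of about 3 N at the sleeve holds it where left. Starts shut, 0 to 0.05.
- stem_b (a point): On the lever's upright turning axis at station b, 95 mm above the bench, level with the middle of its sleeve; axes are the station's. The lever is a steel strip cranked up to a black sleeve 15 mm wide, 12 mm high, lying 39 to 89 mm from the axis and 89 to 101 mm above the bench, with 30 mm of free air under it over the header.
- grip_b (a point): Middle of the lever's sleeve at station b, 65 mm from the stem axis; turns with the lever.
- station_c: Station c (bare port, valve already shut): origin on the bench under the valve's stem. A level pipe 15 mm thick, 45 mm above the bench, runs along its own +x (away from the robot) from the header, 52 mm before the stem, through the ball valve (top 70 mm) to an upright port 115 mm behind the stem, 41 mm across, rim 80 mm above the bench. Alike at all stations.
- lever_c (a joint): Valve lever of station c (bare port, valve already shut), rad. 0 = shut: square across the pipe, pointing along the station's -y (to the robot's right). 1.571 = fully open: in line with the pipe, pointing along the station's -x (towards the robot). Opens clockwise seen from above; stops at both ends; friction of about 3 N at the sleeve holds it where left. Starts shut, 0 to 0.05; to be left alone.
- stem_c (a point): On the lever's upright turning axis at station c, 95 mm above the bench, level with the middle of its sleeve; axes are the station's. The lever is a steel strip cranked up to a black sleeve 15 mm wide, 12 mm high, lying 39 to 89 mm from the axis and 89 to 101 mm above the bench, with 30 mm of free air under it over the header.
- grip_c (a point): Middle of the lever's sleeve at station c, 65 mm from the stem axis; turns with the lever.
- port_b (a point): Centre of the rim of the upright port that carries the filter cup, 80 mm above the bench, 115 mm behind stem_b; rim 41 mm across.
- cup_mid (a point): Middle of the steel filter cup, 35 mm above the port's rim on the cup's axis. The cup is 58 mm across, stands 70 mm above the rim (top 150 mm above the bench) and is seated loosely by a 19 mm stem 19 mm deep in the bore. z is its axis.
- amber_bottle: Brown reagent bottle with black cap, 58 mm across, 106 mm high, standing behind the manifold; origin at the centre of its underside. Bystander.
- small_bottle: White reagent bottle, 42 mm across, 77 mm high, behind the manifold; origin at the centre of its underside. Bystander.
- marker: Marker pen 135 mm long, 17 mm thick, lying in front of the manifold, long axis its own y; origin under its middle. Bystander.
- pipette: Pipette 248 mm long, 34 mm wide, 28 mm high, lying in front of the manifold at the right, long axis its own y; origin under its middle. Bystander.
Things that resemble listed ones, but are neither listed nor needed, are in the scene too. What is shaped like the part that bears cup_mid but purple or yellow is not meant.

How it is judged:
At the end, for the whole second after the job is handed in: The lever at the cup's station is open to within 8 degrees of in line with its pipe, the other two levers are shut to within 8 degrees of square across theirs, all at rest, and the cup stands upright and seated in its port (within 8 mm) (value of joint lever_b above 1.4308 rad and value of joint each of lever_a, lever_c below 0.14 rad and velocity of joint lever_a between -0.05 and 0.05 rad/s and velocity of joint lever_b between -0.05 and 0.05 rad/s and velocity of joint lever_c between -0.05 and 0.05 rad/s and z of cup_mid in the frame of port_b between 0.03 and 0.04 m and horizontal distance between cup_mid and port_b below 0.008 m and angle between cup_mid's own z axis and vertical below 0.12 rad); the robot touches nothing.
It fails at once if the third lever, already shut, is moved by more than about 14 degrees (value of joint lever_c above 0.25 rad).
It fails at once if the filter cup is lifted, tipped or moved by more than 12 mm (distance of cup_mid from where it was at the start of the episode above 0.012 m or angle between cup_mid's own z axis and vertical above 0.2 rad).
It fails at once if a lever is pinched: pressed hard from both faces at once ((contact force between the fingers and lever_a_c0 above 10 N and contact force between the fingers and lever_a_c1 above 10 N) or (contact force between the fingers and lever_b_c0 above 10 N and contact force between the fingers and lever_b_c1 above 10 N) or (contact force between the fingers and lever_c_c0 above 10 N and contact force between the fingers and lever_c_c1 above 10 N)).
It fails at once if a bottle, the marker or the pipette is moved by more than 25 mm (distance of any of amber_bottle, small_bottle, marker, pipette from where it was at the start of the episode above 0.025 m).
It fails at once if a lever is pushed with the arm or the gripper's body in place of the fingers (contact force between the arm and lever_a_c0 above 2 N or contact force between the arm and lever_a_c1 above 2 N or contact force between the arm and lever_b_c0 above 2 N or contact force between the arm and lever_b_c1 above 2 N or contact force between the arm and lever_c_c0 above 2 N or contact force between the arm and lever_c_c1 above 2 N).
It also fails if it takes over 64 s, if anything falls off the work surface, if the arm or the gripper's body presses on something with over 40 N, if the wrist force passes 120 N, or if a joint passes its speed limit or range.

## Working session

There is one attempt and no reset: what is moved stays moved. The work goes in short steps, Python scripts to look and compute and a tool call to move; the robot and the scene stay as the last step left them, time stands still between calls to the robot, and variables do not carry over. Pictures are saved under pics/ and viewed, at most 10 in all, crops included, and the job is handed in when it is done.

Besides the shell and the picture viewer there is one more tool, called after ">>>" as name([rows], argument=value, ...), one row to a line, values as JSON. arm_command: Moves the arm, as the interface text tells. Its arguments: {"type":"object","properties":{"motion":{"type":"array"},"squeeze":{"type":"number"}},"required":["motion"]}

```bash
mkdir -p pics; python3 - <<'E'
from workcell import readout, imaging
import cv2,numpy as np
s=readout.observe();print(s['eef_pos'],s['tcp_rot'],s['finger_gap'])
for n in ['scene','side','wrist']:
    cv2.imwrite(f'pics/{n}0.png',imaging.capture(n)[:,:,::-1])
    c=imaging.camera_info(n);print(n,{k:np.round(v,4).tolist() for k,v in c.items() if hasattr(v,'__len__')})
E
```

```text
[5.24578970e-01 7.85049206e-05 2.30612676e-01] [-6.27357769e-04  7.07099153e-01  7.07113967e-01 -4.82803967e-04] 0.0854525403571057
scene {'intrinsics': [[389.8982, 0.0, 312.597], [0.0, 389.8982, 198.6066], [0.0, 0.0, 1.0]], 'R': [[-0.8881, -0.4596, -0.01], [-0.196, 0.3982, -0.8961], [0.4158, -0.7939, -0.4437]], 't': [0.5088, 0.2461, 0.6529]}
side {'intrinsics': [[486.215, 0.0, 316.1464], [0.0, 486.215, 204.0998], [0.0, 0.0, 1.0]], 'R': [[-0.9118, -0.4105, 0.0097], [-0.1982, 0.4194, -0.8859], [0.3596, -0.8097, -0.4637]], 't': [0.4939, 0.2453, 1.137]}
wrist {'intrinsics': [[325.5412, 0.0, 320.8203], [0.0, 325.5412, 196.6708], [0.0, 0.0, 1.0]], 'tool_from_camera': [[0.0004, -0.9636, -0.2674, 0.067], [1.0, 0.0003, 0.0004, 0.0006], [-0.0003, -0.2674, 0.9636, -0.1429], [0.0, 0.0, 0.0, 1.0]]}
```

View pics/scene0.png

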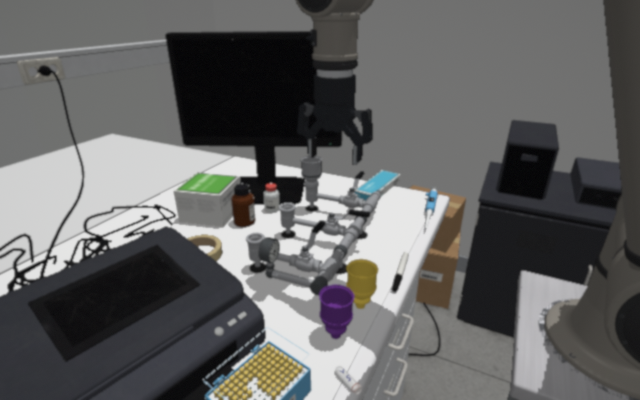

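View pics/wrist0.png

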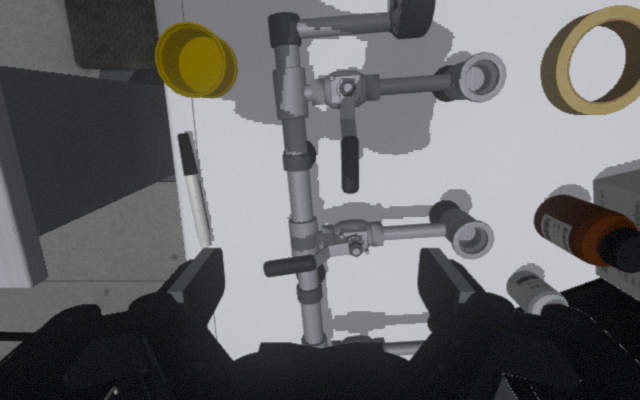

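View pics/side0.png

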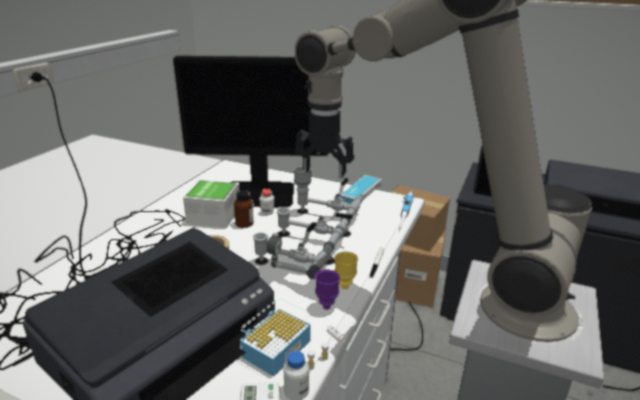

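The wrist view shows, from the robot's left: a shut bare station (stem ~(347,88), so c) and an open bare station (stem ~(355,243), sleeve ~(290,266), so a). The cup station b is the rightmost one, partly out of view; in the scene view the cup is at (312,170). Next I measure these.

```bash
cat > h.py <<'E'
from workcell import readout, imaging
import numpy as np
from scipy.spatial.transform import Rotation as R
def ray(n,uv,z,s=None):
    c=imaging.camera_info(n);d=np.linalg.inv(c['intrinsics'])@[*uv,1.]
    if n=='wrist':
        s=s or readout.observe();T=np.array(c['tool_from_camera']);w,x,y,k=s['tcp_rot'];Q=R.from_quat([x,y,k,w]).as_matrix()
        o=Q@T[:3,3]+s['eef_pos'];d=Q@T[:3,:3]@d
    else: o=-c['R'].T@c['t'];d=c['R'].T@d
    return np.round(o+d*(z-o[2])/d[2],4)
E
python3 - <<'E'
from h import *
for k,uv,z in [('portc',(482,76),.08),('porta',(472,238),.08),('stemc',(347,88),.08),('stema',(355,243),.08),('lc1',(350,190),.1),('lc0',(350,140),.1),('la tip',(266,269),.095),('la root',(314,264),.095)]:
    print(k,ray('wrist',uv,z))
for n,uv in [('scene',(312,162))]: print(ray(n,uv,.15))
E
```

```text
portc [0.662  0.0919 0.08  ]
porta [ 0.672 -0.056  0.08 ]
stemc [0.5477 0.0822 0.08  ]
stema [ 0.5586 -0.0613  0.08  ]
lc1 [ 0.5506 -0.0029  0.1   ]
lc0 [0.5496 0.0401 0.1   ]
la tip [ 0.4734 -0.0814  0.095 ]
la root [ 0.5189 -0.0762  0.095 ]
[ 0.6711 -0.1896  0.15  ]
```

>>> arm_command([
  {"translation": [-5,0,0],"rot": [0,0,0],"hand": 1},
  {"translation": [-5,0,0],"rot": [0,0,0],"hand": 1},
  {"translation": [-5,0,0],"rot": [0,0,0],"hand": 1},
  {"translation": [0,-5,0],"rot": [0,0,0],"hand": 1},
  {"translation": [0,0,0],"rot": [0,0,0],"hand": 1},
  {"translation": [0,0,0],"rot": [0,0,0],"hand": 1},
  {"translation": [0,0,0],"rot": [0,0,0],"hand": 1},
  {"translation": [0,0,0],"rot": [0,0,0],"hand": 1},
])

```text
time: 0.95
eef_pos: [0.476, -0.1498, 0.2319]
tcp_rot: [0.001, 0.707, 0.707, 0.0]
ft_force: [-0.4, 0.1, 0.4]
finger_gap: 0.0
finger_force: 0.0
```

```bash
python3 - <<'E'
from h import *
import cv2
s=readout.observe();print(s['eef_pos'],s['tcp_rot'],s['finger_gap'])
cv2.imwrite('pics/w1.png',imaging.capture('wrist')[:,:,::-1])
E
```

```text
[ 0.47603486 -0.14982092  0.23189253] [8.79592291e-04 7.06739396e-01 7.07473348e-01 3.37542048e-04] 2.7029470877090156e-05
```

View pics/w1.png

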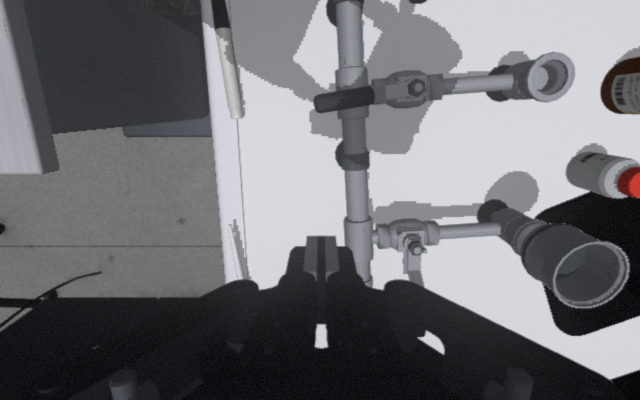

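This view shows station a (stem (417,88), sleeve tip (316,103), port (549,76)) and station b (stem (416,247), cup rim centre (590,272)). Lever b points right, hidden behind the fingers.

```bash
python3 - <<'E'
from h import *
for k,uv,z in [('porta',(549,76),.08),('stema',(417,88),.08),('stemb',(416,247),.08),('cup',(590,272),.15),('la tip',(316,103),.095),('la root',(372,95),.095)]:
    print(k,ray('wrist',uv,z))
E
```

```text
porta [ 0.6713 -0.0576  0.08  ]
stema [ 0.5595 -0.0675  0.08  ]
stemb [ 0.5705 -0.2158  0.08  ]
cup [ 0.6833 -0.2049  0.15  ]
la tip [ 0.4728 -0.0802  0.095 ]
la root [ 0.5188 -0.0738  0.095 ]
```

```bash
cat > plan.py <<'E'
import numpy as np
ex=np.array([.997,.072]);ey=np.array([-.072,.997])
S={'a':np.array([.557,-.0651]),'b':np.array([.568,-.213])}
def pt(s,th,side,d,r=.065): # side -1: finger behind lever for opening; +1 for closing
    u=np.array([-np.sin(th),-np.cos(th)]);n=np.array([-np.cos(th),np.sin(th)])
    p=r*u+side*d*n
    return S[s]+p[0]*ex+p[1]*ey
def path(s,ths,side,ds,p0,r=.065):
    p=np.array(p0[:2])
    for t,d in zip(ths,ds):
        q=pt(s,t,side,d,r);dd=(q-p)*100;p=q
        print(s,round(t,2),np.round(q,4),'tool x,y cm',np.round([dd[1],dd[0]],2))
E
python3 - <<'E'
from plan import *
th=np.r_[0,0:1.57:8j]
path('b',th,-1,[.035]+[.02]*8,(.476,-.1498))
th=np.r_[1.46,1.46:0:8j]
path('a',th,1,[.035]+[.02]*8,(.45,-.14))
E
```

```text
b 0.0 [ 0.6076 -0.2753] tool x,y cm [-12.55  13.16]
b 0.0 [ 0.5926 -0.2764] tool x,y cm [-0.11 -1.5 ]
b 0.22 [ 0.5779 -0.2803] tool x,y cm [-0.39 -1.47]
b 0.45 [ 0.5627 -0.2808] tool x,y cm [-0.05 -1.52]
b 0.67 [ 0.5478 -0.2779] tool x,y cm [ 0.29 -1.49]
b 0.9 [ 0.5338 -0.2718] tool x,y cm [ 0.61 -1.39]
b 1.12 [ 0.5216 -0.2627] tool x,y cm [ 0.91 -1.22]
b 1.35 [ 0.5117 -0.2511] tool x,y cm [ 1.16 -0.99]
b 1.57 [ 0.5047 -0.2377] tool x,y cm [ 1.35 -0.71]
a 1.46 [ 0.4867 -0.0425] tool x,y cm [9.75 3.67]
a 1.46 [ 0.4895 -0.0573] tool x,y cm [-1.47  0.27]
a 1.25 [ 0.4893 -0.0714] tool x,y cm [-1.42 -0.02]
a 1.04 [ 0.4921 -0.0853] tool x,y cm [-1.39  0.28]
a 0.83 [ 0.4977 -0.0983] tool x,y cm [-1.3   0.56]
a 0.63 [ 0.5058 -0.1099] tool x,y cm [-1.16  0.82]
a 0.42 [ 0.5162 -0.1195] tool x,y cm [-0.96  1.04]
a 0.21 [ 0.5284 -0.1267] tool x,y cm [-0.73  1.21]
a 0.0 [ 0.5417 -0.1313] tool x,y cm [-0.46  1.34]
```

>>> arm_command([
  {"translation": [-4,4,0],"rot": [0,0,0],"hand": 1},
  {"translation": [-4,4,0],"rot": [0,0,0],"hand": 1},
  {"translation": [-4.5,5,0],"rot": [0,0,0],"hand": 1},
  {"translation": [0,0.2,3],"rot": [0,0,0],"hand": 1},
  {"translation": [0,0,3],"rot": [0,0,0],"hand": 1},
  {"translation": [0,0,0],"rot": [0,0,0],"hand": 1},
])

```text
time: 1.6
eef_pos: [0.5834, -0.2527, 0.1664]
tcp_rot: [-0.004, 0.707, 0.707, -0.001]
ft_force: [0.3, 0.1, -0.1]
finger_gap: -0.0001
finger_force: 0.0
```

```bash
python3 - <<'E'
from h import *
import cv2
s=readout.observe();print(s['eef_pos'],s['tcp_rot'])
cv2.imwrite('pics/w2.png',imaging.capture('wrist')[:,:,::-1])
E
```

```text
[ 0.58340245 -0.25269836  0.166433  ] [-0.00433273  0.70686163  0.70733775 -0.00108463]
```

View pics/w2.png

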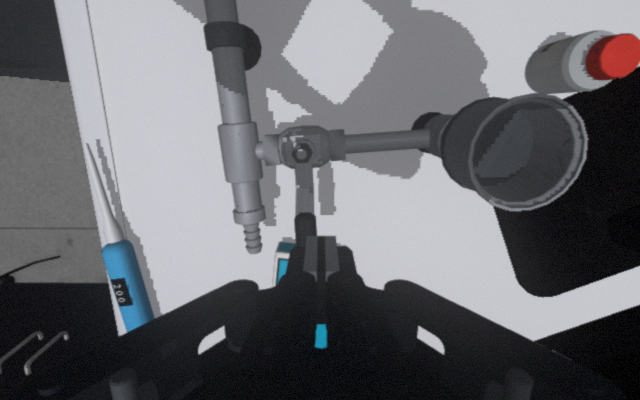

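The wrist camera now shows station b: stem (303,152), sleeve starting at (305,222) pointing right, cup rim centre (528,152). The arm fell short of the commanded shift.

```bash
python3 - <<'E'
from h import *
for uv,z in [((303,152),.08),((306,225),.1),((528,152),.15)]: print(ray('wrist',uv,z))
E
```

```text
[ 0.572  -0.2175  0.08  ]
[ 0.5745 -0.2655  0.1   ]
[ 0.6881 -0.208   0.15  ]
```

>>> arm_command([
  {"translation": [-1.1,1.2,0],"rot": [0,0,0],"hand": 1},
  {"translation": [-1.1,1.3,0],"rot": [0,0,0],"hand": 1},
  {"translation": [0,0,0],"rot": [0,0,0],"hand": 1},
])

```text
time: 1.95
eef_pos: [0.6117, -0.2772, 0.1737]
tcp_rot: [0.002, 0.707, 0.707, 0.001]
ft_force: [-0.4, 0.0, 0.1]
finger_gap: -0.0003
finger_force: 0.0
```

>>> arm_command([
  {"translation": [0,0,2.3],"rot": [0,0,0],"hand": 1},
  {"translation": [0,0,2.3],"rot": [0,0,0],"hand": 1},
  {"translation": [0,0,2.3],"rot": [0,0,0],"hand": 1},
  {"translation": [0,0,2.3],"rot": [0,0,0],"hand": 1},
  {"translation": [0,0,0],"rot": [0,0,0],"hand": 1},
  {"translation": [0,0,0],"rot": [0,0,0],"hand": 1},
])

```text
time: 2.55
eef_pos: [0.6103, -0.276, 0.0809]
tcp_rot: [0.001, 0.707, 0.707, 0.0]
ft_force: [0.7, 0.3, -0.2]
finger_gap: 0.0003
finger_force: 0.0
```

>>> arm_command([
  {"translation": [0,-0.9,0],"rot": [0,0,0],"hand": 1},
  {"translation": [0,-0.9,0],"rot": [0,0,0],"hand": 1},
  {"translation": [-0.2,-0.75,0],"rot": [0,0,0],"hand": 1},
  {"translation": [-0.2,-0.75,0],"rot": [0,0,0],"hand": 1},
  {"translation": [0,-0.75,0],"rot": [0,0,0],"hand": 1},
  {"translation": [0,-0.75,0],"rot": [0,0,0],"hand": 1},
  {"translation": [0.15,-0.75,0],"rot": [0,0,0],"hand": 1},
  {"translation": [0.15,-0.75,0],"rot": [0,0,0],"hand": 1},
  {"translation": [0.3,-0.7,0],"rot": [0,0,0],"hand": 1},
  {"translation": [0.3,-0.7,0],"rot": [0,0,0],"hand": 1},
  {"translation": [0,0,0],"rot": [0,0,0],"hand": 1},
])

```text
time: 3.65
eef_pos: [0.5315, -0.2706, 0.0792]
tcp_rot: [-0.001, 0.707, 0.707, -0.0]
ft_force: [-0.3, 0.0, 0.7]
finger_gap: 0.0002
finger_force: 0.0
```

>>> arm_command([
  {"translation": [0.45,-0.5,0],"rot": [0,0,0],"hand": 1},
  {"translation": [0.45,-0.5,0],"rot": [0,0,0],"hand": 1},
  {"translation": [0.6,-0.5,0],"rot": [0,0,0],"hand": 1},
  {"translation": [0.6,-0.5,0],"rot": [0,0,0],"hand": 1},
  {"translation": [0.5,-0.2,0],"rot": [0,0,0],"hand": 1},
  {"translation": [0,0,0],"rot": [0,0,0],"hand": 1},
])

```text
time: 4.25
eef_pos: [0.5101, -0.2441, 0.0793]
tcp_rot: [-0.001, 0.707, 0.707, -0.0]
ft_force: [0.6, -0.9, 0.4]
finger_gap: -0.0002
finger_force: 0.0
```

```bash
python3 - <<'E'
from h import *
import cv2
s=readout.observe();print(s['eef_pos'],s['ft_force'])
cv2.imwrite('pics/w3.png',imaging.capture('wrist')[:,:,::-1])
E
```

```text
[ 0.5100991  -0.24408164  0.07925751] [ 0.57891135 -0.91830837  0.37647448]
```

View pics/w3.png

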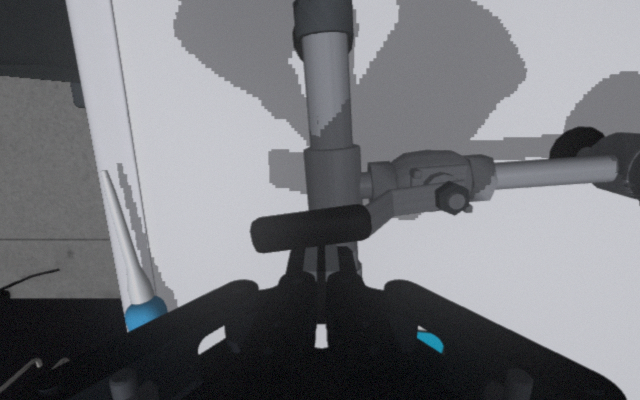

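The lever follows the fingertip: the sleeve runs (258,234) to (370,219), a few degrees short of parallel with the pipe. I push a little further until it meets the stop.

>>> arm_command([
  {"translation": [0.3,0,0],"rot": [0,0,0],"hand": 1},
  {"translation": [0.2,0,0],"rot": [0,0,0],"hand": 1},
  {"translation": [0.2,0,0],"rot": [0,0,0],"hand": 1},
  {"translation": [0,0,0],"rot": [0,0,0],"hand": 1},
])

```text
time: 4.7
eef_pos: [0.5104, -0.2391, 0.0792]
tcp_rot: [0.0, 0.707, 0.707, -0.001]
ft_force: [-3.4, -6.4, -0.5]
finger_gap: 0.0002
finger_force: 3.3
```

```bash
cat > ang.py <<'E'
# dark-sleeve axis (principal direction) within a window, cast to z=.095
from h import *
import cv2,sys
x0,x1,y0,y1=map(int,sys.argv[1:5])
s=readout.observe();im=imaging.capture('wrist')
if len(sys.argv)>5: cv2.imwrite(sys.argv[5],im[:,:,::-1])
m=np.zeros(im.shape[:2],np.uint8);m[y0:y1,x0:x1]=(im[y0:y1,x0:x1].max(2)<60)*255
c=max(cv2.findContours(m,0,1)[0],key=cv2.contourArea)
(cx,cy),(w,h),a=r=cv2.minAreaRect(c);b=cv2.boxPoints(r)
e=sorted([(b[i]+b[(i+1)%4])/2 for i in range(4)],key=lambda q:-np.hypot(*(q-[cx,cy])))[:2]
P=[ray('wrist',q,.095,s) for q in e];d=P[0]-P[1]
print(s['eef_pos'],s['ft_force'],e,P,'dir deg',np.degrees(np.arctan2(d[1],d[0])),'len',np.hypot(*d[:2]))
E
python3 ang.py 230 380 195 246
```

```text
[ 0.51042101 -0.23909435  0.07921287] [-3.35741932 -6.35668981 -0.46321335] [array([369.24292, 225.56297], dtype=float32), array([249.32312, 233.73933], dtype=float32)] [array([ 0.5312, -0.2198,  0.095 ]), array([ 0.4812, -0.2235,  0.095 ])] dir deg 4.232173804553958 len 0.050136713095295736
```

Lever b is at 4.2° in world, which matches the pipe's 4.1°, and it is against its stop. I back off and go over to station a.

>>> arm_command([
  {"translation": [-1,-0.1,0],"rot": [0,0,0],"hand": 1},
  {"translation": [-1.5,0,0],"rot": [0,0,0],"hand": 1},
  {"translation": [0,0,-2.5],"rot": [0,0,0],"hand": 1},
  {"translation": [0,0,-2.5],"rot": [0,0,0],"hand": 1},
  {"translation": [0,0,-2.5],"rot": [0,0,0],"hand": 1},
  {"translation": [0,0,-2.5],"rot": [0,0,0],"hand": 1},
  {"translation": [2.5,0,0],"rot": [0,0,0],"hand": 1},
  {"translation": [2.5,0,0],"rot": [0,0,0],"hand": 1},
  {"translation": [2.5,0,0],"rot": [0,0,0],"hand": 1},
  {"translation": [2.5,0,0],"rot": [0,0,0],"hand": 1},
  {"translation": [2.5,0,0],"rot": [0,0,0],"hand": 1},
  {"translation": [0,0,0],"rot": [0,0,0],"hand": 1},
])

```text
time: 5.95
eef_pos: [0.51, -0.1362, 0.1795]
tcp_rot: [-0.0, 0.706, 0.708, 0.0]
ft_force: [0.4, 0.0, 0.5]
finger_gap: 0.0
finger_force: 0.0
```

>>> arm_command([
  {"translation": [2.5,-0.5,0],"rot": [0,0,0],"hand": 1},
  {"translation": [2.5,-0.5,0],"rot": [0,0,0],"hand": 1},
  {"translation": [2.5,-0.5,0],"rot": [0,0,0],"hand": 1},
  {"translation": [2.4,-0.7,0],"rot": [0,0,0],"hand": 1},
  {"translation": [0,0,0],"rot": [0,0,0],"hand": 1},
  {"translation": [0,0,0],"rot": [0,0,0],"hand": 1},
])

```text
time: 6.55
eef_pos: [0.4885, -0.0399, 0.1795]
tcp_rot: [0.0, 0.707, 0.707, 0.0]
ft_force: [-0.4, -0.7, 0.5]
finger_gap: -0.0003
finger_force: 0.0
```

>>> arm_command([
  {"translation": [0,0,2.5],"rot": [0,0,0],"hand": 1},
  {"translation": [0,0,2.5],"rot": [0,0,0],"hand": 1},
  {"translation": [0,0,2.5],"rot": [0,0,0],"hand": 1},
  {"translation": [0,0,2.4],"rot": [0,0,0],"hand": 1},
  {"translation": [0,0,0],"rot": [0,0,0],"hand": 1},
  {"translation": [0,0,0],"rot": [0,0,0],"hand": 1},
])

```text
time: 7.15
eef_pos: [0.4884, -0.0402, 0.0805]
tcp_rot: [-0.0, 0.708, 0.707, -0.0]
ft_force: [-0.1, 0.1, 1.7]
finger_gap: -0.0002
finger_force: 0.0
```

>>> arm_command([
  {"translation": [-0.9,0,0],"rot": [0,0,0],"hand": 1},
  {"translation": [-0.9,0,0],"rot": [0,0,0],"hand": 1},
  {"translation": [-0.7,0,0],"rot": [0,0,0],"hand": 1},
  {"translation": [-0.7,0,0],"rot": [0,0,0],"hand": 1},
  {"translation": [-0.7,0.15,0],"rot": [0,0,0],"hand": 1},
  {"translation": [-0.7,0.15,0],"rot": [0,0,0],"hand": 1},
  {"translation": [-0.65,0.3,0],"rot": [0,0,0],"hand": 1},
  {"translation": [-0.65,0.3,0],"rot": [0,0,0],"hand": 1},
  {"translation": [-0.6,0.4,0],"rot": [0,0,0],"hand": 1},
  {"translation": [-0.6,0.4,0],"rot": [0,0,0],"hand": 1},
  {"translation": [0,0,0],"rot": [0,0,0],"hand": 1},
])

```text
time: 8.25
eef_pos: [0.5054, -0.1112, 0.0801]
tcp_rot: [0.0, 0.707, 0.707, -0.0]
ft_force: [-0.3, -0.4, -0.8]
finger_gap: -0.0003
finger_force: 0.0
```

>>> arm_command([
  {"translation": [-0.5,0.5,0],"rot": [0,0,0],"hand": 1},
  {"translation": [-0.5,0.5,0],"rot": [0,0,0],"hand": 1},
  {"translation": [-0.35,0.6,0],"rot": [0,0,0],"hand": 1},
  {"translation": [-0.3,0.6,0],"rot": [0,0,0],"hand": 1},
  {"translation": [-0.2,0.6,0],"rot": [0,0,0],"hand": 1},
  {"translation": [-0.1,0.5,0],"rot": [0,0,0],"hand": 1},
  {"translation": [0,0.3,0],"rot": [0,0,0],"hand": 1},
  {"translation": [0,0,0],"rot": [0,0,0],"hand": 1},
])

```text
time: 9.05
eef_pos: [0.5413, -0.13, 0.0803]
tcp_rot: [0.0, 0.707, 0.707, -0.0]
ft_force: [-2.9, -0.6, 0.3]
finger_gap: -0.0001
finger_force: 1.0
```

```bash
python3 ang.py 330 430 100 236 pics/w4.png
```

```text
[ 0.54126143 -0.13002625  0.08026854] [-2.88898478 -0.62791183  0.30853108] [array([386., 225.], dtype=float32), array([352., 225.], dtype=float32)] [array([ 0.5692, -0.1109,  0.095 ]), array([ 0.555 , -0.1109,  0.095 ])] dir deg 0.0 len 0.01419999999999999
```

View pics/w4.png

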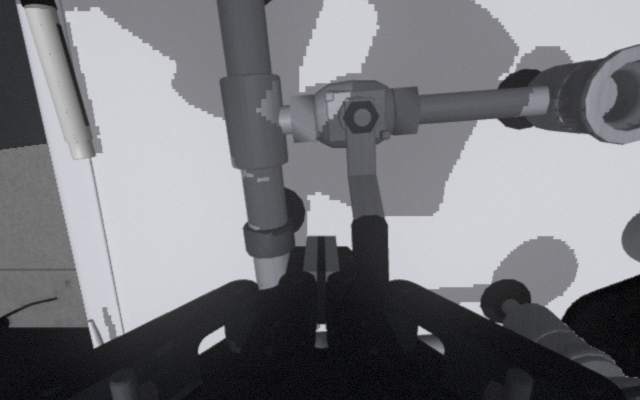

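Lever a is nearly square: sleeve root about (369,225), stem (359,117). I nudge it on to its stop.

>>> arm_command([
  {"translation": [0,0.2,0],"rot": [0,0,0],"hand": 1},
  {"translation": [0,0.2,0],"rot": [0,0,0],"hand": 1},
  {"translation": [0,0.2,0],"rot": [0,0,0],"hand": 1},
  {"translation": [0,0,0],"rot": [0,0,0],"hand": 1},
])

```text
time: 9.5
eef_pos: [0.5419, -0.1299, 0.0801]
tcp_rot: [-0.004, 0.707, 0.707, -0.004]
ft_force: [-22.0, -3.9, 10.9]
finger_gap: -0.0003
finger_force: 11.0
```

>>> arm_command([
  {"translation": [0,-0.8,0],"rot": [0,0,0],"hand": 1},
  {"translation": [0,-2,0],"rot": [0,0,0],"hand": 1},
  {"translation": [0,-0.5,-2.5],"rot": [0,0,0],"hand": 1},
  {"translation": [0,0,-3],"rot": [0,0,0],"hand": 1},
  {"translation": [0,0,-3],"rot": [0,0,0],"hand": 1},
  {"translation": [0,0,-3],"rot": [0,0,0],"hand": 1},
  {"translation": [2.5,0,-2.5],"rot": [0,0,0],"hand": 1},
  {"translation": [2.5,0,-2.5],"rot": [0,0,0],"hand": 1},
  {"translation": [2.5,0,0],"rot": [0,0,0],"hand": 1},
  {"translation": [2.5,0,0],"rot": [0,0,0],"hand": 1},
  {"translation": [0,0,0],"rot": [0,0,0],"hand": 1},
  {"translation": [0,0,0],"rot": [0,0,0],"hand": 1},
])

```text
time: 10.7
eef_pos: [0.5144, -0.0295, 0.2457]
tcp_rot: [0.001, 0.707, 0.708, 0.0]
ft_force: [0.7, -0.5, -0.1]
finger_gap: 0.0002
finger_force: 0.0
```

```bash
python3 - <<'E'
from h import *
import cv2
s=readout.observe();print(s['eef_pos'],s['ft_force'])
a=imaging.capture('wrist');b=imaging.capture('scene')[130:290,220:450]
cv2.imwrite('pics/w5.png',a[:,:,::-1])
cv2.imwrite('pics/s5.png',cv2.resize(b,None,fx=3,fy=3,interpolation=2)[:,:,::-1])
E
```

```text
[ 0.51438586 -0.02950093  0.2457284 ] [ 0.73864735 -0.54719626 -0.06329179]
```

View pics/w5.png

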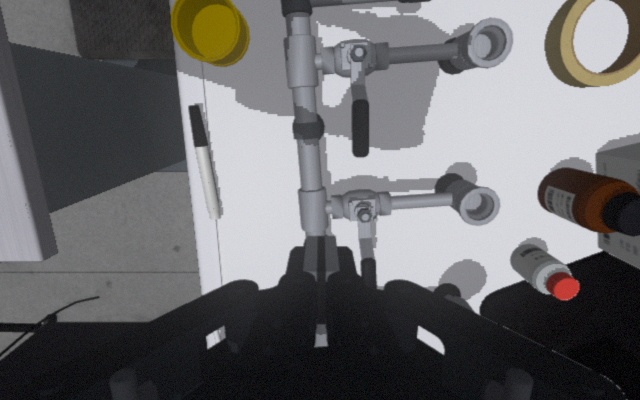

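View pics/s5.png

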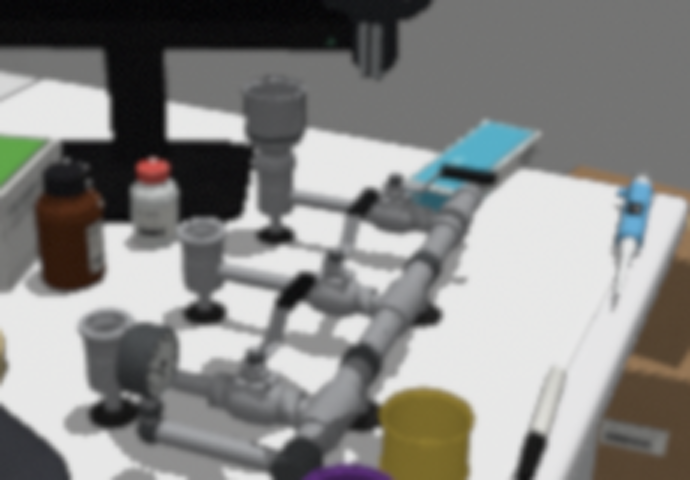

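The wrist view shows levers c (sleeve (360,128)) and a (sleeve start (368,265)) parallel and square across their pipes. The scene crop shows lever b at (468,175) in line with its pipe, the cup seated at (275,110), and nothing touching the robot.

```bash
python3 -c "
from workcell import finish_job
print(finish_job())"
```

```text
the job is handed in; nothing more can be done
None
```

I handed the job in: lever b at the cup's station is fully open and lever a is pushed shut, both against their stops. In the last pictures lever c is still shut, the cup is seated and the bystanders look undisturbed; no verdict came back.

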